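# Square a test block into the stops and start the tester

### The arm

A 6-joint arm with a two-finger parallel gripper is mounted at the origin on the work surface. World frame = base frame: x ahead of the robot, y to its left, z up, the work surface at z = 0. Lengths are in mm, angles in rad, forces in N, time in s.
With the tool pointing down it reaches from about 400 to 925 mm from the base axis. Payload 12.5 kg.
Tool frame: the origin (TCP) lies on the mounting face of the last link; the fingertips stand 190 mm ahead of it and the grasp point (between the pads) lies 171 mm ahead of it; z points along the fingers, y is the line along which they close (so a half turn about z gives the same grasp; the last joint's range is limited). The gripper opens to 95 mm and grips with 3 to 60 N. Pads are 20 mm wide; open, the fingers measure 119 mm over their backs; the gripper's body (75 mm by 180 mm) begins 59 mm behind the grasp point.
Start: joints at [0.998, 0.491, 1.559, -0, 1.092, -0.106], TCP at [281.247, 558.144, 404.761] pointing down, gripper open.
Joint ranges: [-3.1, 3.1], [-0.84, 2.19], [0.05, 2.79], [-1.13, 4.28], [0.06, 2.93], [-2.69, 2.69]. Speed limits (rad/s): [2.22, 2.22, 2.79, 3.14, 3.14, 3.14].

### API

Orientations are given as [roll, pitch, yaw] about the fixed x, y, z axes, in that order (R = Rz(yaw) Ry(pitch) Rx(roll)).
In Python, from cell import env gives the robot as it stands.
- The arm moves only by the tool carry_out, never from a script. Its argument "series" is a list of rows, each a list of 5 numbers: the shift along the tool's x, y, z in m, then the turn about the tool's z in degrees, then the opening, from 0 (shut) to 1 (fully open). A call has 1 to 20 rows; each row is the pose to reach, as a shift and turn from the pose commanded when the call began, along the tool's axes at that moment; what a row does not reach only later rows make up. A row lasts 1/8 s, in which the tool goes at most 62.5 mm and 10.7 degrees, less where a joint would pass 70% of its speed; a pose out of reach is approached as far as the arm can. A call with a gripper value outside its range is refused whole. The fingers move at their own pace and stop on an object; the grip force is fixed at half the most. Time passes only in rows, so rows that repeat a pose let the fingers close. It gives the time, the measured TCP pose, the force, the opening and the grip force at its end, in the units of the state.
- env.state(): the state, without advancing time (a new reading comes with each control period).
- env.read_camera(name): name is "scene" or "top" or "wrist"; returns (picture, depth): 400x640x3 uint8, red, green, blue; 400x640 float32, mm along the optical axis (not along the pixel's ray), 0 where there is no reading.
- env.get_calibration(name): a dict with "intrinsics" (3x3 intrinsics, pixels), "cam_to_world" (4x4, takes a point from camera to world coordinates); the wrist camera has in their place "T_tool_cam" (4x4, takes a point from camera to tool coordinates, whose origin is the TCP and whose axes are the flange's). Camera axes: x right, y up, looking along -z (the intrinsics and any distortion apply to the point x, -y, -z); pixel columns grow to the right and rows downward; lengths in mm; the calibration is good to about 2 mm. A picture is of the moment at which its call begins: read the wrist's pose just before it. get_calibration takes no time and is no camera call.
- env.job_done(): hands the job in; it is judged then, once.
The state is a dict: "t": time; "joints": joint angles; "qvel": joint speeds; "tau": joint torques, N m; "eef_pos": TCP position; "tcp_rot": TCP orientation; "ft_force": force on the tool from outside, world axes, zero at the start; "moment": the same for the moment, N m; "opening": opening from 0.0 (shut) to 1.0 (fully open); "grip_force": force on a finger pad.
Only numpy, scipy, OpenCV 4.12 (cv2) and the standard library are available. Lean on these libraries where they do the work, as an engineer would, in place of code of your own. Each camera call takes 0.05 s, during which the arm holds its last target. There are 200 camera calls.

### The job

With the fingertips, push the orange test block along the steel bed, never lifting or tipping it, into the corner of the blue stops, until one long side lies flush against the far stop and one short end lies flush against the left stop (far and left as seen from the robot). Only then press the green start button fully down and let go. Leave the red button and all the other loose things alone.

Things in the scene. Friction and masses are not known exactly. Their poses are not given: they have to be found in the camera images.
- bed: fixed steel plate on the bench, 260 (x) x 360 (y) x 12 mm, yaw within 0.25 rad; origin at the centre of its underside, z up. Two blue stop bars, 18 mm high above its top, form an L: the far stop runs along y, inner face at x = +100 mm (y -165 to +165); the left stop runs along x, inner face at y = +145 mm (x -100 to +100). A thin black printed line borders the home place in their corner
- corner (a point): point on the bed's top face where the inner faces of the two blue stops meet (bed frame 100, 145, 12 mm); axes as the bed's: +x is into the far stop, +y is into the left stop
- orange_block: loose test block on the bed, black with an orange panel on top, 70 (x) x 100 (y) x 30 mm, 0.25 to 0.5 kg, origin at the centre of its underside, z up; takes 2 to 8 N to slide. Starts turned up to 0.35 rad from the bed, 65 to 105 mm short of the far stop and 125 to 180 mm short of the left stop. Home: origin at (-35, -50, 0) mm from point corner in bed axes, its axes along the bed's
- start_box: fixed grey box under the green button, 90 x 90 x 45 mm, origin at the centre of its underside; stands on the bench to one side of the bed, the stop box on the other (which is which varies)
- start_button (a joint): green round start button, 36 mm across, on the start box, pressed straight down; 0 = up, 0.006 m = fully down; springs back; about 4 N when fully down
- start_button_top (a point): centre of the top face of the green button
- stop_box: fixed grey box under the red button, 90 x 90 x 45 mm, like the start box
- stop_button (a joint): red round stop button, 36 mm across, on the stop box; 0 = up, 0.006 m = fully down; not to be pressed
- white_block: loose bystander: block like the orange one but with a white panel, 70 x 100 x 30 mm, on the bench beyond the bed; origin under its centre
- brass_weight: loose bystander: stepped brass weight, 32 mm across, 42 mm high, standing on the bed near its near left corner; origin under its centre
- steel_weight: loose bystander: stepped steel weight, 48 mm across, 60 mm high, on the bench beyond the bed; origin under its centre
- clamp: loose bystander: aluminium bar clamp with a black wing knob, 100 x 35 x 45 mm, on the bench to the right; origin under its centre
- jar: loose bystander: amber glass jar with a white cap, 60 mm across, 85 mm high, on the bench right of the bed; origin under its centre
- screwdriver: loose bystander: screwdriver lying on the bench to the left
Not all that is in view belongs to the job. Leave any brown or yellow look-alike of the stop_box alone. Leave any purple or turquoise look-alike of the start_box alone.

How it is judged:
By the outcome, as a careful person would: the job done as asked, in the order asked, and still so for the second after the job is handed in, with the robot touching nothing.
It also fails if it takes over 58 s, if anything falls off the work surface, if the arm or the gripper's body presses on something with over 40 N, if the wrist force passes 120 N, or if a joint passes its speed limit or range.

## Working session

There is one attempt and no reset: what is moved stays moved. The work goes in short steps, Python scripts to look and compute and a tool call to move; the robot and the scene stay as the last step left them, time stands still between calls to the robot, and variables do not carry over. Pictures are saved under pics/ and viewed, at most 10 in all, crops included, and the job is handed in when it is done.

Besides the shell and the picture viewer there is one more tool, called after ">>>" as name([rows], argument=value, ...), one row to a line, values as JSON. carry_out: Moves the arm, as the interface text tells. Its arguments: {"type":"object","properties":{"series":{"type":"array","items":{"type":"array","items":{"type":"number"}}}},"required":["series"]}

```bash
mkdir -p pics; ls; cat > h.py <<'E'
from cell import env
import numpy as np, cv2
def look(n,f):
    s=env.state(); p,d=env.read_camera(n); np.savez('pics/'+f+'.npz',p=p,d=d,s=np.r_[s['eef_pos'],s['tcp_rot']])
    cv2.imwrite('pics/'+f+'.png',p[:,:,::-1]); return p,d
E
python3 - <<'E'
from h import *
print(env.state())
for n in ('top','scene'):
    print(env.get_calibration(n)); look(n,n+'0')
print(env.get_calibration('wrist'))
E
```

```text
pics
{'t': 0.0, 'joints': array([ 9.98417333e-01,  4.91530448e-01,  1.55944775e+00, -1.63605670e-05,
        1.09168645e+00, -1.05588718e-01]), 'qvel': array([-0.00168486, -0.00050193, -0.00120379,  0.00085394, -0.00081947,
       -0.00045179]), 'tau': array([-3.87104534e-03, -6.12637424e+01, -2.58173704e+01,  6.91517699e-02,
        4.82294220e-02, -1.45891827e-04]), 'eef_pos': array([281.21796203, 558.1169832 , 404.18030814]), 'tcp_rot': array([-3.14052510e+00, -9.85506419e-05,  2.67480988e+00]), 'ft_force': array([-0.09698648, -0.02708787,  0.38298693]), 'moment': array([ 0.05508755, -0.04667408, -0.01203787]), 'grip_force': 0.0, 'opening': 0.997638386688047}
{'intrinsics': array([[388.73631574,   0.        , 312.8686939 ],
       [  0.        , 388.73631574, 200.01449059],
       [  0.        ,   0.        ,   1.        ]]), 'cam_to_world': array([[ 2.82149093e-02,  9.87402168e-01, -1.55694821e-01,
         3.68973457e+02],
       [-9.99584765e-01,  2.87815282e-02,  1.38572280e-03,
         1.90831750e+01],
       [ 5.84940059e-03,  1.55591073e-01,  9.87804233e-01,
         1.471
[... 452 characters left out ...]
],
       [-8.13998289e-03,  5.82522418e-01,  8.12773876e-01,
         1.23256248e+03],
       [ 0.00000000e+00,  0.00000000e+00,  0.00000000e+00,
         1.00000000e+00]])}
{'intrinsics': array([[359.80614772,   0.        , 324.1756161 ],
       [  0.        , 359.80614772, 194.18176108],
       [  0.        ,   0.        ,   1.        ]]), 'T_tool_cam': array([[-2.28185035e-04,  9.65749961e-01,  2.59474395e-01,
         7.40290516e+01],
       [ 9.99999380e-01,  5.03127247e-04, -9.93200986e-04,
         1.70175693e+00],
       [-1.08973245e-03,  2.59474008e-01, -9.65749477e-01,
         1.98146830e+01],
       [ 0.00000000e+00,  0.00000000e+00,  0.00000000e+00,
         1.00000000e+00]])}
```

View pics/top0.png

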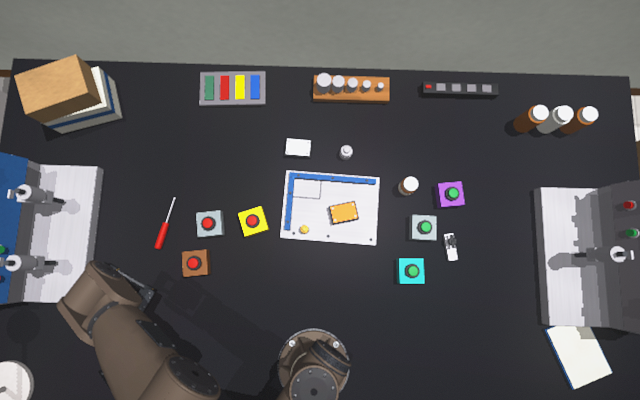

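View pics/scene0.png

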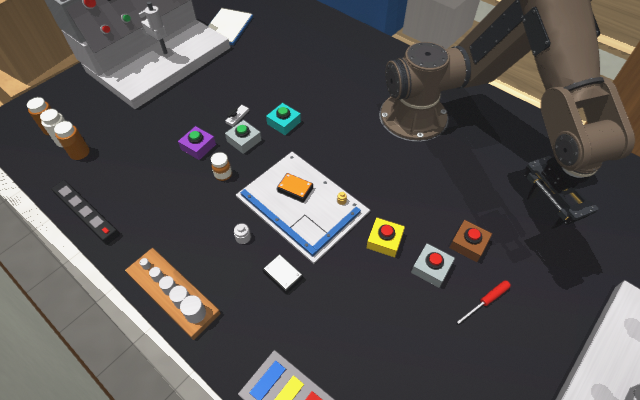

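The top view shows the bed at about (330,207), the orange block at (344,212), the brass weight at (305,229) and the grey start box with its green button at (424,227). Yellow, brown, purple and turquoise boxes are decoys. Next I measure positions.

```bash
cat >> h.py <<'E'
def T_of(n,s=None):
    c=env.get_calibration(n)
    if n!='wrist': return c['intrinsics'],c['cam_to_world']
    from scipy.spatial.transform import Rotation as R
    T=np.eye(4);T[:3,:3]=R.from_euler('xyz',s[3:]).as_matrix();T[:3,3]=s[:3]
    return c['intrinsics'],T@c['T_tool_cam']
def plane(n,uv,z,s=None):
    K,T=T_of(n,s); uv=np.atleast_2d(uv).astype(float)
    r=np.c_[(uv[:,0]-K[0,2])/K[0,0],-(uv[:,1]-K[1,2])/K[1,1],-np.ones(len(uv))]@T[:3,:3].T
    return T[:3,3]+r*((z-T[2,3])/r[:,2])[:,None]
def mask(p,lo,hi,box=None):
    h=cv2.cvtColor(p,cv2.COLOR_RGB2HSV); m=cv2.inRange(h,lo,hi)
    if box: k=np.zeros_like(m); a,b,c,d=box; k[b:d,a:c]=255; m&=k
    return m
def rect(n,m,z,s=None):
    "min-area rect in world of largest blob of mask -> centre, sizes, angle of long side"
    cs,_=cv2.findContours(m,cv2.RETR_EXTERNAL,cv2.CHAIN_APPROX_NONE); c=max(cs,key=cv2.contourArea)
    w=plane(n,c[:,0],z,s)[:,:2].astype(np.float32); r=cv2.minAreaRect(w)
    b=cv2.boxPoints(r); e=b[1]-b[0]; f=b[2]-b[1]; l=e if np.hypot(*e)>np.hypot(*f) else f
    return np.array(r[0]),sorted(r[1]),np.arctan2(l[1],l[0])%np.pi,w
E
python3 - <<'E'
from h import *
p=cv2.imread('pics/top0.png')[:,:,::-1].copy()
m=mask(p,(8,150,120),(25,255,255),(326,198,365,228)); o=rect('top',m,42); print('orange',o[:3])
m=mask(p,(100,120,60),(125,255,255),(275,160,390,245)); b=rect('top',m,30); print('blue',b[:3])
m=mask(p,(50,80,40),(80,255,255),(408,210,440,245)); g=rect('top',m,60); print('green',g[:3])
m=mask(p,(18,100,80),(32,255,255),(295,220,315,238)); g=rect('top',m,50); print('brass',g[:3])
E
```

```text
orange (array([553.35626221, -97.27922058]), [60.59736251831055, 92.00201416015625], np.float32(1.7987661))
blue (array([584.46722412, -48.02787781]), [216.1624298095703, 326.9980163574219], np.float32(1.5218767))
green (array([ 505.83889771, -395.69772339]), [32.835025787353516, 33.5034294128418], np.float32(3.1264899))
brass (array([486.58505249,  46.54898071]), [21.95907211303711, 25.647239685058594], np.float32(0.03056787))
```

```bash
cat >> h.py <<'E'
from scipy.spatial.transform import Rotation as R
def go(x,y,z,yaw=None):
    s=env.state(); M=R.from_euler('xyz',s['tcp_rot']).as_matrix()
    d=M.T@(np.array([x,y,z])-s['eef_pos']); t=0
    if yaw is not None: t=-np.degrees((yaw-s['tcp_rot'][2]+np.pi)%(2*np.pi)-np.pi)
    print('shift m',(d/1000).round(4),'turn',round(t,2))
E
python3 -c "
from h import *
go(530,-60,404,3.092)"
```

```text
shift m [-0.5003 -0.4401  0.0006] turn -23.9
```

>>> carry_out([
  [-0.045,-0.04,0,-4,0.5],
  [-0.09,-0.08,0,-8,0.5],
  [-0.135,-0.12,0,-12,0.5],
  [-0.18,-0.16,0,-16,0.5],
  [-0.225,-0.2,0,-20,0.5],
  [-0.27,-0.24,0,-23.9,0.5],
  [-0.315,-0.28,0,-23.9,0.5],
  [-0.36,-0.32,0,-23.9,0.5],
  [-0.405,-0.36,0,-23.9,0.5],
  [-0.45,-0.4,0,-23.9,0.5],
  [-0.5,-0.44,0,-23.9,0.5],
  [-0.5,-0.44,0,-23.9,0.5],
  [-0.5,-0.44,0,-23.9,0.5],
  [-0.5,-0.44,0,-23.9,0.5],
])

```text
t: 1.85
eef_pos: [529.3, -58.6, 404.8]
tcp_rot: [3.141, -0.0, 3.093]
ft_force: [-0.2, 0.3, 1.2]
opening: 0.502
grip_force: 0.0
```

```bash
python3 - <<'E'
from h import *
look('wrist','w1'); s=env.state(); print(s['t'],s['joints'],s['eef_pos'],s['tcp_rot'],s['qvel'].round(3))
E
```

```text
1.9 [-2.34313167e-01  3.59992972e-01  1.78452056e+00  2.14251689e-04
  9.97192569e-01 -1.75716779e+00] [529.36489358 -58.59163968 404.84701554] [ 3.14139480e+00 -7.81496815e-05  3.09353468e+00] [ 0.001 -0.001 -0.003 -0.001  0.001 -0.002]
```

View pics/w1.png

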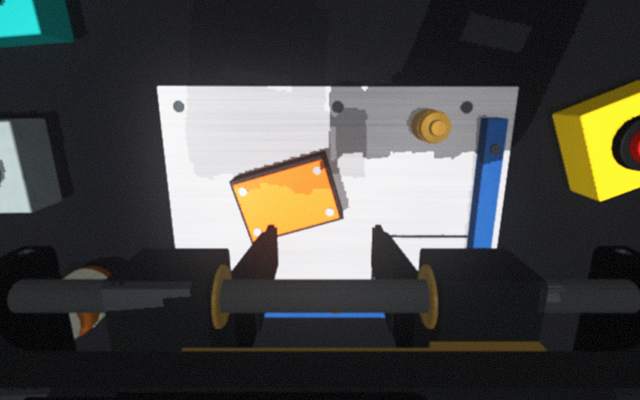

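The wrist view shows the near bed corners at (158,87) and (518,87), the left stop's inner face near (480,120)–(468,248), and the orange panel at (287,197).

```bash
python3 - <<'E'
from h import *
f=np.load('pics/w1.npz'); p=f['p']; s=f['s']
o=rect('wrist',mask(p,(8,150,120),(25,255,255),(225,150,350,245)),42,s); print('orange',o[:3])
b=rect('wrist',mask(p,(100,120,60),(125,255,255),(455,110,520,246)),30,s); print('Lstop',b[:3]); 
# near edge: darkest->bright transition per column
g=cv2.cvtColor(p,cv2.COLOR_RGB2GRAY).astype(float)
cols=np.arange(190,500,5); rows=[70+np.argmax(np.diff(g[70:100,c]))+.5 for c in cols]
w=plane('wrist',np.c_[cols,rows],12,s)[:,:2]; k=np.polyfit(w[:,1],w[:,0],1); print('near edge yaw',-np.arctan(k[0]))
rr=np.arange(95,170,5); l=[140+np.argmax(np.diff(g[r,140:190]))+.5 for r in rr]; q=[500+np.argmin(np.diff(g[r,500:530]))+.5 for r in rr]
wl=plane('wrist',np.c_[l,rr],12,s)[:,:2]; wr=plane('wrist',np.c_[q,rr],12,s)[:,:2]
yaw=-np.arctan(k[0]); B=R.from_euler('z',yaw).as_matrix()[:2,:2]
print('edge yaws',[np.arctan(np.polyfit(v[:,0],v[:,1],1)[0]) for v in(wl,wr)])
xn=np.median(w@B[:,0]); yr=np.median(wl@B[:,1]); yl=np.median(wr@B[:,1]); print(xn,yr,yl,'width',yl-yr)
c=B@np.array([xn+130,(yl+yr)/2]); print('centre',c,'corner',c+B@[100,145])
print('blue left in bed', ((b[3]-c)@B)[:,1].min())
print('block in bed',B.T@(o[0]-c),'rel yaw',o[2]-np.pi/2-yaw)
# top-view check of far stop
t=cv2.imread('pics/top0.png')[:,:,::-1].copy(); m=mask(t,(100,120,60),(125,255,255),(275,160,390,245))
r=rect('top',m,30); v=(r[3]-c)@B; print('top blue bed ext',v.min(0),v.max(0))
E
```

```text
orange (array([553.66247559, -94.83547974]), [62.89141082763672, 92.91781616210938], np.float32(1.804678))
Lstop (array([549.48718262, 107.64892578]), [24.82343864440918, 132.26136779785156], np.float32(3.0897849))
near edge yaw -0.04995663072676338
edge yaws [np.float64(-0.0511551082605771), np.float64(-0.04997635863945894)]
446.92115344524984 -196.64272381926202 163.34740221879937 width 359.99012603806136
centre [575.37008704 -45.4359422 ] corner [682.48602859  94.3895743 ]
blue left in bed 139.26919634780322
block in bed [-19.21372152 -50.42189612] rel yaw 0.2838382234773127
top blue bed ext [ -99.03204664 -165.5342232 ] [117.21695081 161.4691768 ]
```

```bash
cat >> h.py <<'E'
C=np.array([575.4,-45.4]); YAW=-0.050; BB=R.from_euler('z',YAW).as_matrix()[:2,:2]
def gob(x,y,z,yaw=None): go(*(C+BB@[x,y]),z,yaw)
def st():
    s=env.state(); print(s['t'],'bed',(BB.T@(s['eef_pos'][:2]-C)).round(1),'z',s['eef_pos'][2].round(1),'F bed',(BB.T@s['ft_force'][:2]).round(1),s['ft_force'][2].round(1),'op',s['opening'].round(3),'yaw',s['tcp_rot'][2].round(4),'q6',s['joints'][5].round(2))
E
python3 -c "
from h import *
gob(-95,-55,211,np.pi-.05)"
```

```text
shift m [ 0.0497 -0.0395  0.1938] turn 0.11
```

>>> carry_out([
  [0.05,-0.04,0,0,0.5],
  [0.05,-0.04,0.05,0,0.5],
  [0.05,-0.04,0.1,0,0.5],
  [0.05,-0.0395,0.15,0,0.5],
  [0.05,-0.0395,0.18,0,0.5],
  [0.05,-0.0395,0.193,0,0.5],
  [0.05,-0.0395,0.193,0,0.5],
  [0.05,-0.0395,0.193,0,0.5],
])

```text
t: 2.9
eef_pos: [478.1, -96.6, 212.8]
tcp_rot: [-3.141, 0.002, 3.092]
ft_force: [1.0, 0.8, 0.5]
opening: 0.5
grip_force: 0.0
```

```bash
python3 -c "
from h import *
st()"
```

```text
Traceback (most recent call last):
  File "h.py", line 35, in st
    s=env.state(); print(s['t'],'bed',(BB.T@(s['eef_pos'][:2]-C)).round(1),'z',s['eef_pos'][2].round(1),'F bed',(BB.T@s['ft_force'][:2]).round(1),s['ft_force'][2].round(1),'op',s['opening'].round(3),'yaw',s['tcp_rot'][2].round(4),'q6',s['joints'][5].round(2))
                                                                                                                                                                                 ^^^^^^^^^^^^^^^^^^
AttributeError: 'float' object has no attribute 'round'
```

>>> carry_out([
  [-0.01,0,0,0,0.5],
  [-0.018,0,0,0,0.5],
  [-0.026,0,0,0,0.5],
  [-0.034,0,0,0,0.5],
  [-0.042,0,0,0,0.5],
  [-0.05,0,0,0,0.5],
  [-0.058,0,0,0,0.5],
  [-0.066,0,0,0,0.5],
  [-0.074,0,0,0,0.5],
  [-0.082,0,0,0,0.5],
  [-0.09,0,0,0,0.5],
  [-0.098,0,0,0,0.5],
  [-0.104,0,0,0,0.5],
  [-0.104,0,0,0,0.5],
])

```text
t: 4.65
eef_pos: [582.3, -102.0, 211.8]
tcp_rot: [-3.141, 0.001, 3.092]
ft_force: [0.7, -0.1, -0.7]
opening: 0.503
grip_force: 0.0
```

```bash
sed -i "s/s\['opening'\].round(3)/round(s['opening'],3)/" h.py; cat >> h.py <<'E'
def block(f,n='top',z=42):
    p,_=look(n,f); s=np.load('pics/'+f+'.npz')['s']; m=mask(p,(8,150,100),(25,255,255),(300,165,370,225) if n=='top' else None)
    o=rect(n,m,z,s); print('block bed',BB.T@(o[0]-C),o[1],'rel',o[2]-np.pi/2-YAW)
E
python3 -c "
from h import *
st();block('t1')"; python3 -c "
import cv2;p=cv2.imread('pics/t1.png')[150:260,260:400];cv2.imwrite('pics/t1c.png',cv2.resize(p,None,fx=5,fy=5))"
```

```text
4.65 bed [  9.7 -56.1] z 211.8 F bed [ 0.7 -0.1] -0.7 op 0.503 yaw 3.0921 q6 -1.81Traceback (most recent call last):
  File "<string>", line 3, in <module>
    st();block('t1')
         ~~~~~^^^^^^
  File "h.py", line 38, in block
    o=rect(n,m,z,s); print('block bed',BB.T@(o[0]-C),o[1],'rel',o[2]-np.pi/2-YAW)
  File "h.py", line 22, in rect
    cs,_=cv2.findContours(m,cv2.RETR_EXTERNAL,cv2.CHAIN_APPROX_NONE); c=max(cs,key=cv2.contourArea)
                                                                        ~~~^^^^^^^^^^^^^^^^^^^^^^^^
ValueError: max() iterable argument is empty
```

View pics/t1c.png

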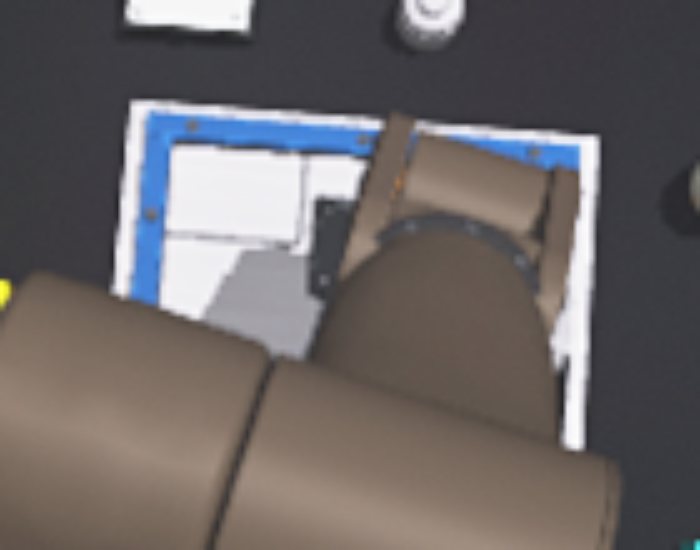

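The arm hides the block in the top view, so I'll keep pushing gently and watch the force.

>>> carry_out([
  [-0.003,0,0,0,0.5],
  [-0.006,0,0,0,0.5],
  [-0.008,0,0,0,0.5],
  [-0.01,0,0,0,0.5],
])

```text
t: 5.2
eef_pos: [591.6, -102.4, 211.7]
tcp_rot: [3.141, -0.001, 3.092]
ft_force: [-13.3, -1.3, 9.7]
opening: 0.5
grip_force: 6.8
```

```bash
python3 -c "
from h import *
st();look('scene','s1')
p=cv2.imread('pics/s1.png')[140:270,220:380];cv2.imwrite('pics/s1c.png',cv2.resize(p,None,fx=4.5,fy=4.5))"
```

```text
5.2 bed [ 19.  -56.1] z 211.7 F bed [-13.2  -2. ] 9.7 op 0.5 yaw 3.092 q6 -1.8
```

View pics/s1c.png

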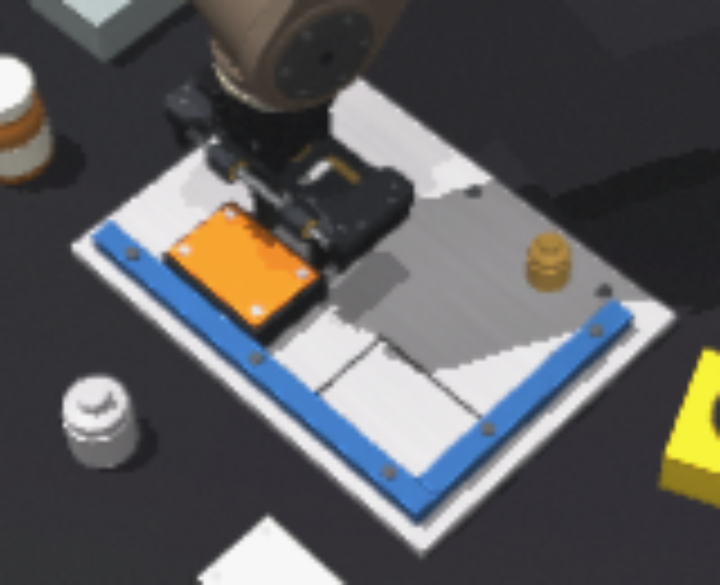

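The block sits parallel along the far stop, with the fingers behind it. Now I'll measure it.

```bash
python3 -c "
from h import *
f=np.load('pics/s1.npz');m=mask(f['p'],(8,150,100),(25,255,255),(250,180,300,220));o=rect('scene',m,42);print(BB.T@(o[0]-C),o[1],o[2]-np.pi/2-YAW)
w=np.array([BB.T@(x-C) for x in o[3]]);print(w.min(0),w.max(0))
m=mask(f['p'],(100,120,60),(125,255,255),(235,185,370,260));o=rect('scene',m,30);w=np.array([BB.T@(x-C) for x in o[3]]);print('blue',w.min(0),w.max(0))"
```

```text
[ 64.52133664 -61.50152315] [62.10999298095703, 93.74103546142578] 0.0048996694
[  33.36694084 -108.40051444] [ 95.6317549  -14.65763266]
blue [ -99.52131294 -165.68287375] [122.125576   167.44799769]
```

>>> carry_out([
  [0.01,0,0,0,0.5],
  [0.02,0,0,0,0.5],
  [0.02,0,-0.05,0,0.3],
  [0.02,0,-0.1,0,0.3],
  [0,-0.03,-0.1,10,0.3],
  [-0.02,-0.06,-0.1,20,0.3],
  [-0.046,-0.085,-0.1,30,0.3],
  [-0.046,-0.085,-0.1,40,0.3],
  [-0.046,-0.085,-0.1,50,0.3],
  [-0.046,-0.085,-0.1,60,0.3],
  [-0.046,-0.085,-0.1,70,0.3],
  [-0.046,-0.085,-0.1,80,0.3],
  [-0.046,-0.085,-0.1,90,0.3],
  [-0.046,-0.085,-0.1,90,0.3],
  [-0.046,-0.085,-0.1,90,0.3],
])

```text
t: 7.12
eef_pos: [633.2, -189.6, 311.7]
tcp_rot: [3.141, -0.0, 1.525]
ft_force: [0.6, 0.2, 0.1]
opening: 0.298
grip_force: 0.0
```

```bash
python3 -c "
from h import *
st();gob(65,-142,211,np.pi/2-.05)"
```

```text
7.125 bed [  65.  -141.1] z 311.7 F bed [0.6 0.2] 0.1 op 0.298 yaw 1.5249 q6 -0.34
shift m [-0.0009  0.      0.1007] turn 0.23
```

>>> carry_out([
  [0,0,0.05,0.2,0.3],
  [0,0,0.09,0.2,0.3],
  [0,0,0.1,0.2,0.3],
  [0,0,0.1,0.2,0.3],
  [0.01,0,0.1,0.2,0.3],
  [0.018,0,0.1,0.2,0.3],
  [0.026,0,0.1,0.2,0.3],
  [0.034,0,0.1,0.2,0.3],
  [0.042,0,0.1,0.2,0.3],
  [0.05,0,0.1,0.2,0.3],
  [0.058,0,0.1,0.2,0.3],
  [0.066,0,0.1,0.2,0.3],
  [0.074,0,0.1,0.2,0.3],
  [0.082,0,0.1,0.2,0.3],
  [0.09,0,0.1,0.2,0.3],
])

```text
t: 9.0
eef_pos: [637.9, -99.2, 211.7]
tcp_rot: [-3.142, -0.0, 1.518]
ft_force: [-0.1, -4.9, 4.7]
opening: 0.302
grip_force: 2.2
```

```bash
python3 -c "
from h import *
st();look('scene','s2')
f=np.load('pics/s2.npz');m=mask(f['p'],(8,150,100),(25,255,255),(250,180,340,250));o=rect('scene',m,42);print(BB.T@(o[0]-C),o[1],o[2]-np.pi/2-YAW)
w=np.array([BB.T@(x-C) for x in o[3]]);print(w.min(0),w.max(0))"
```

```text
9.0 bed [ 65.1 -50.6] z 211.7 F bed [ 0.1 -4.9] 4.7 op 0.302 yaw 1.5177 q6 -0.2
[63.8451332  12.47469616] [62.79902267456055, 92.93029022216797] 0.0061954744
[ 32.25310189 -33.89231986] [95.09701793 59.03158625]
```

>>> carry_out([
  [0.008,0,0,0,0.3],
  [0.016,0,0,0,0.3],
  [0.024,0,0,0,0.3],
  [0.032,0,0,0,0.3],
  [0.04,0,0,0,0.3],
  [0.048,0,0,0,0.3],
  [0.056,0,0,0,0.3],
  [0.064,0,0,0,0.3],
  [0.071,0,0,0,0.3],
  [0.076,0,0,0,0.3],
  [0.079,0,0,0,0.3],
  [0.081,0,0,0,0.3],
])

```text
t: 10.55
eef_pos: [642.2, -18.7, 211.6]
tcp_rot: [-3.141, -0.0, 1.518]
ft_force: [0.8, -1.8, -1.2]
opening: 0.303
grip_force: 0.9
```

```bash
python3 -c "
from h import *
st();look('scene','s3')
f=np.load('pics/s3.npz');m=mask(f['p'],(8,150,100),(25,255,255),(250,180,350,256));o=rect('scene',m,42);print(BB.T@(o[0]-C),o[1],o[2]-np.pi/2-YAW)
w=np.array([BB.T@(x-C) for x in o[3]]);print(w.min(0),w.max(0))"
```

```text
10.55 bed [65.4 30. ] z 211.6 F bed [ 0.9 -1.7] -1.2 op 0.303 yaw 1.5177 q6 -0.08
[64.0393261 92.4937752] [63.132877349853516, 93.10595703125] -0.009666394
[32.4618023  45.67559375] [ 95.49686771 139.17179982]
```

>>> carry_out([
  [0.002,0,0,0,0.3],
  [0.004,0,0,0,0.3],
  [0.005,0,0,0,0.3],
  [0.005,0,0,0,0.3],
])

```text
t: 11.1
eef_pos: [642.5, -16.9, 211.9]
tcp_rot: [3.141, 0.004, 1.518]
ft_force: [-2.8, -27.4, 0.7]
opening: 0.3
grip_force: 13.3
```

>>> carry_out([
  [0.001,0,0,0,0.3],
  [0.001,0,0,0,0.3],
])

```text
t: 11.35
eef_pos: [642.5, -16.7, 212.0]
tcp_rot: [3.141, 0.005, 1.518]
ft_force: [-3.2, -32.8, 0.8]
opening: 0.301
grip_force: 16.4
```

```bash
python3 -c "
from h import *
st()"
```

```text
11.35 bed [65.6 32.1] z 212.0 F bed [ -1.5 -32.9] 0.8 op 0.301 yaw 1.5179 q6 -0.07
```

Firm contact with the left stop. Next I re-seat it against the far stop.

>>> carry_out([
  [-0.01,0,0,0,0.3],
  [-0.02,0,0,0,0.3],
  [-0.02,0,-0.05,0,0.4],
  [-0.02,0,-0.1,0,0.4],
  [0.01,-0.03,-0.1,-10,0.4],
  [0.035,-0.05,-0.1,-20,0.4],
  [0.058,-0.066,-0.1,-30,0.4],
  [0.058,-0.066,-0.1,-40,0.4],
  [0.058,-0.066,-0.1,-50,0.4],
  [0.058,-0.066,-0.1,-60,0.4],
  [0.058,-0.066,-0.1,-70,0.4],
  [0.058,-0.066,-0.1,-80,0.4],
  [0.058,-0.066,-0.1,-90,0.4],
  [0.058,-0.066,-0.1,-90.2,0.4],
  [0.058,-0.066,-0.1,-90.2,0.4],
])

```text
t: 13.22
eef_pos: [579.7, 48.6, 311.8]
tcp_rot: [3.141, 0.0, 3.088]
ft_force: [-0.6, -0.3, -0.2]
opening: 0.4
grip_force: 0.0
```

```bash
python3 -c "
from h import *
st();gob(0,93,211,np.pi-.05);look('scene','s4')
f=np.load('pics/s4.npz');m=mask(f['p'],(8,150,100),(25,255,255),(280,200,350,256));o=rect('scene',m,42);print(BB.T@(o[0]-C),o[1],o[2]-np.pi/2-YAW)"
```

```text
13.225 bed [-0.4 94.1] z 311.8 F bed [-0.6 -0.4] -0.2 op 0.4 yaw 3.0883 q6 -1.55
shift m [-0.0004 -0.0012  0.1008] turn -0.19
[64.1255741  93.55705852] [62.9959831237793, 93.4938735961914] -0.00083262846
```

>>> carry_out([
  [0,0,0.05,-0.2,0.4],
  [0,0,0.09,-0.2,0.4],
  [0,0,0.1,-0.2,0.4],
  [0,0,0.1,-0.2,0.4],
  [-0.008,0,0.1,-0.2,0.4],
  [-0.014,0,0.1,-0.2,0.4],
  [-0.018,0,0.1,-0.2,0.4],
  [-0.02,0,0.1,-0.2,0.4],
  [-0.022,0,0.1,-0.2,0.4],
  [-0.022,0,0.1,-0.2,0.4],
])

```text
t: 14.52
eef_pos: [600.1, 47.7, 211.7]
tcp_rot: [-3.142, -0.006, 3.095]
ft_force: [-13.1, 0.2, 9.8]
opening: 0.403
grip_force: 6.7
```

>>> carry_out([
  [-0.001,0,0,0,0.4],
  [-0.002,0,0,0,0.4],
  [-0.002,0,0,0,0.4],
])

```text
t: 14.9
eef_pos: [600.9, 47.7, 211.7]
tcp_rot: [-3.141, -0.011, 3.095]
ft_force: [-22.5, 0.3, 18.0]
opening: 0.399
grip_force: 11.1
```

```bash
python3 -c "
from h import *
st()"
```

```text
14.9 bed [20.8 94.2] z 211.7 F bed [-22.5  -0.8] 18.0 op 0.399 yaw 3.0954 q6 -1.56
```

>>> carry_out([
  [0.01,0,0,0,0.4],
  [0.02,0,0,0,0.4],
  [0.02,0,-0.05,0,0.4],
  [0.02,0,-0.1,0,0.4],
  [0.03,-0.04,-0.138,0,0],
  [0.04,-0.09,-0.138,0,0],
  [0.049,-0.14,-0.138,0,0],
  [0.049,-0.19,-0.138,0,0],
  [0.049,-0.24,-0.138,0,0],
  [0.049,-0.29,-0.138,0,0],
  [0.049,-0.34,-0.138,0,0],
  [0.049,-0.39,-0.138,0,0],
  [0.049,-0.447,-0.138,0,0],
  [0.049,-0.447,-0.138,0,0],
  [0.049,-0.447,-0.138,0,0],
  [0.049,-0.447,-0.138,0,0],
])

```text
t: 16.9
eef_pos: [534.3, -395.6, 349.8]
tcp_rot: [3.141, 0.0, 3.097]
ft_force: [-0.9, -0.5, 0.4]
opening: 0.001
grip_force: 0.0
```

```bash
python3 - <<'E'
from h import *
st(); p,d=look('wrist','w2'); f=np.load('pics/w2.npz'); s=f['s']; block('t2')
look('scene','s5'); f=np.load('pics/s5.npz');m=mask(f['p'],(8,150,100),(25,255,255),(280,200,350,256));o=rect('scene',m,42);print('scene',BB.T@(o[0]-C),o[1],o[2]-np.pi/2-YAW)
m=mask(p,(50,80,30),(75,255,255)); n,_,stt,cc=cv2.connectedComponentsWithStats(m)
for i in range(1,n):
    if stt[i,4]>150: print(stt[i],cc[i],plane('wrist',cc[i],58,s).round(1), d[int(cc[i][1]),int(cc[i][0])])
a=cv2.imread('pics/s5.png')[180:270,230:370]; a=cv2.resize(a,None,fx=4.5,fy=4.5,interpolation=cv2.INTER_CUBIC); cv2.imwrite('pics/s5c.png',a)
E
```

```text
16.9 bed [ -23.5 -351.9] z 349.8 F bed [-0.9 -0.5] 0.4 op 0.001 yaw 3.0967 q6 -2.26
block bed [63.76733329 81.66988217] [60.920806884765625, 67.49940490722656] rel 0.079218194
scene [64.28207506 93.57182625] [63.051292419433594, 93.49260711669922] -0.0022609942
[ 300  135   50   49 1892] [324.44503171 159.02167019] [[ 506.7 -391.8   58. ]] 265.678
[187 312  30  23 537] [202.12849162 322.15083799] [[ 644.2 -504.    58. ]] 301.1172
```

View pics/w2.png

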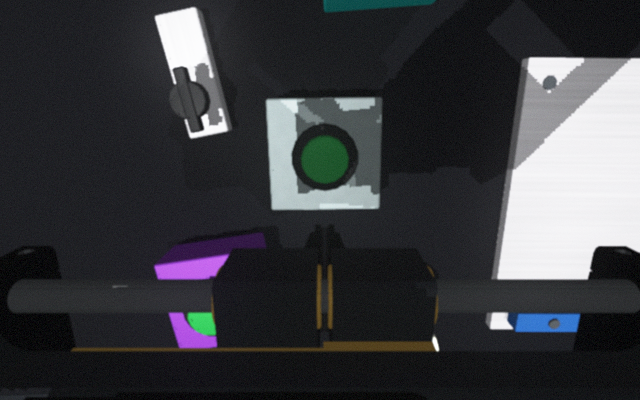

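View pics/s5c.png

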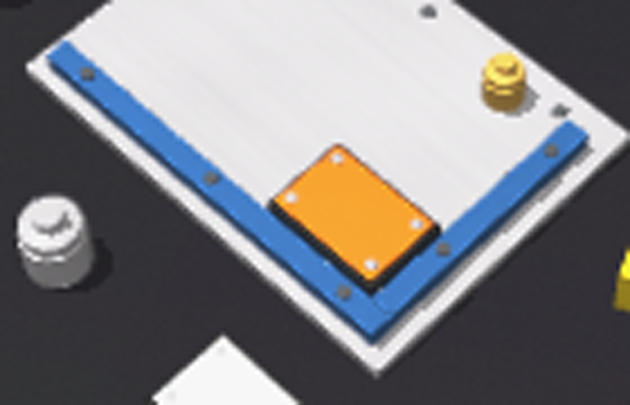

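The block sits flush in the corner. The green button on the grey box is at (324,159) in the wrist picture.

```bash
python3 - <<'E'
from h import *
f=np.load('pics/w2.npz'); s=f['s']; K,T=T_of('wrist',s); d=f['d'][152:166,317:331]; z=float(np.median(d[d>0]))
P=T@[(324.4-K[0,2])/K[0,0]*z,-(159-K[1,2])/K[1,1]*z,-z,1]; print(P)
go(P[0],P[1],P[2]+190+10)
E
```

```text
[ 505.08519721 -391.82058849   67.45874842    1.        ]
shift m [0.0295 0.0028 0.0825] turn 0
```

>>> carry_out([
  [0.0295,0.003,0.02,0,0],
  [0.0295,0.003,0.06,0,0],
  [0.0295,0.003,0.08,0,0],
  [0.0295,0.003,0.086,0,0],
  [0.0295,0.003,0.09,0,0],
  [0.0295,0.003,0.092,0,0],
  [0.0295,0.003,0.094,0,0],
  [0.0295,0.003,0.095,0,0],
  [0.0295,0.003,0.095,0,0],
])

```text
t: 18.18
eef_pos: [504.9, -392.5, 255.0]
tcp_rot: [-3.141, 0.001, 3.095]
ft_force: [0.7, 0.8, 2.3]
opening: 0.009
grip_force: 1.1
```

```bash
python3 -c "
from h import *
st()"
```

```text
18.175 bed [ -53.  -350.2] z 255.0 F bed [0.6 0.9] 2.3 op 0.009 yaw 3.0954 q6 -2.29
```

Partly pressed (2.3 N); now further, until the force shows the hard stop.

>>> carry_out([
  [0,0,0.002,0,0],
  [0,0,0.004,0,0],
  [0,0,0.005,0,0],
  [0,0,0.005,0,0],
])

```text
t: 18.68
eef_pos: [504.9, -392.5, 251.1]
tcp_rot: [-3.141, 0.001, 3.095]
ft_force: [-1.4, 2.9, 16.8]
opening: 0.003
grip_force: 8.3
```

Fully down: 16.8 N, well over the 4 N spring. Now release and retreat.

>>> carry_out([
  [0,0,-0.005,0,0],
  [0,0,-0.03,0,0],
  [0,0,-0.08,0,0],
  [0,0,-0.12,0,0],
  [0,0,-0.12,0,0],
  [0,0,-0.12,0,0],
])

```text
t: 19.42
eef_pos: [504.5, -392.4, 368.6]
tcp_rot: [3.14, -0.001, 3.095]
ft_force: [0.9, 0.6, 0.4]
opening: 0.003
grip_force: 0.0
```

```bash
python3 - <<'E'
from h import *
st(); look('scene','s6'); f=np.load('pics/s6.npz');m=mask(f['p'],(8,150,100),(25,255,255),(280,200,350,256));o=rect('scene',m,42);print('scene',BB.T@(o[0]-C),o[2]-np.pi/2-YAW)
print(env.job_done())
E
```

```text
19.425 bed [ -53.5 -350.1] z 368.6 F bed [0.9 0.7] 0.4 op 0.003 yaw 3.0953 q6 -2.29
scene [64.32408445 93.55665683] -0.0008103363
the job is handed in; nothing more can be done
None
```

The job was handed in at about 19 s: the orange block was pushed along the bed until it sat flush against both stops (measured within about 1.5 mm of home), then the green start button was pressed fully down (16.8 N) and released.

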